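# Turn a half-dyed bookend onto its other leg and open the dauber drawer

## Task

The crimson leather on the short leg of the wooden bookend is still wet; get things ready for dyeing its other, bare tan panel. Tip the bookend over its outer corner, right where it stands on the newspaper and without picking it up, and let it down gently onto its long leg so that the bare tan leather lies face up; hold it by the wood, with nothing touching either leather panel. Also pull the top drawer of the little chest well open, 10 cm or more, so that the daubers in it can be reached, and leave the bottles, the dish and the lower drawer as they are.

Things in the scene. Friction and masses are not known exactly. Their poses are not given: they have to be found in the camera images.
- bookend: Loose wooden L, 0.13-0.27 kg: boards 18 mm thick, 60 mm wide (y -30 to 30, sides bare flush wood). Origin: middle of the outer corner edge (along y), on the table at the start. +x: along the short leg (105 mm from the corner, flat at the start). +z: along the long leg (130 mm, upright at the start). Turn it 90 deg about own -y: +x then points up, the long leg lies where own -x pointed
- base_mid (a point): Middle of the short leg's board: 61 mm along own x from the outer corner, half-way through its 18 mm thickness; axes as the bookend
- upright_mid (a point): Middle of the long leg's board: 74 mm along own z from the outer corner, half-way through its 18 mm thickness; axes as the bookend
- panel_dyed: Wet crimson leather panel, 71 x 44 x 2 mm, glued on the inner face of the short leg (face up at the start), 26 to 97 mm from the outer corner, 8 mm of wood on either side of it. The pose given is that of the bookend (same origin and axes)
- panel_bare: Bare tan leather panel, 96 x 44 x 2 mm, glued on the inner face of the long leg (facing own +x), 26 to 122 mm from the outer corner, 8 mm of wood on either side of it. The pose given is that of the bookend (same origin and axes)
- chest_drawer0 (a joint): Top drawer of the chest: how far it is open, in m, 0 (shut) to 0.149; at the start 0 to 0.015. It runs with about 1 N of friction along the chest's own -x and stays where it is left
- chest_drawer0_handle (a point): Middle of the top drawer's handle: a level steel bar, 11 mm in diameter and 120 mm long along own y, its axis 35 mm in front of the drawer's face and 38 mm below the chest's top; own -x is the way the drawer opens. The posts holding the bar stand 51 mm either side of this point
- chest_drawer1 (a joint): Lower drawer of the same chest: how far it is open, in m; shut at the start. Its handle lies 63 mm below the upper one
- chest_in (a point): The fixed wooden two-drawer chest, 220 mm deep (own x), 240 mm wide (own y), 150 mm high; this point is on its middle, 12 mm above the table; its front faces own -x
- bottle_red: Loose dye bottle, dark red with a red cap, 46 mm diameter, 125 mm high; origin at the middle of its underside, z up
- bottle_brown: The same in dark brown with a black cap
- bottle_green: The same in dark green with a green cap
- dish: Loose white dish, 130 mm across and 28 mm high; origin at the middle of its underside, z up
Things that resemble listed ones, but are neither listed nor needed, are in the scene too. Leave any blue look-alike of the bookend alone.

How it is judged:
At the end, for the whole second after the job is handed in: The bookend rests on its long leg, bare tan panel up and dyed leg upright (within 3.4 degrees), at rest on the table, its outer corner within 60 mm of where it was; the top drawer is open by more than 85 mm (angle between bookend's own x axis and vertical below 0.06 rad and height (world z) of bookend below 0.006 m and distance of bookend from where it was at the start of the episode below 0.06 m and linear speed of bookend below 0.02 m/s and angular speed of bookend below 0.1 rad/s and value of joint chest_drawer0 above 0.085 m); the robot touches nothing.
It fails at once if anything presses on a leather panel, the wet crimson one or the bare tan one (contact force between any of panel_dyed, panel_bare and anything else above 0.3 N).
It fails at once if the bookend is picked up: its outer corner is more than 25 mm above the table (height (world z) of bookend above 0.025 m).
It fails at once if the bookend is dropped or knocked over: it turns faster than 4 rad/s while tipping between its two legs (a free fall through more than the last 5 degrees does) (angular speed of bookend above 4 rad/s and angle between bookend's own x axis and vertical between 0.05 and 1.4 rad).
It fails at once if a bottle or the dish is shoved by more than 30 mm or tipped by more than 0.3 rad (distance of any of bottle_red, bottle_brown, bottle_green, dish from where it was at the start of the episode above 0.03 m or angle between any of bottle_red, bottle_brown, bottle_green, dish's own z axis and vertical above 0.3 rad).
It fails at once if the lower drawer is pulled open by more than 30 mm (value of joint chest_drawer1 above 0.03 m).
It also fails if it takes over 64 s, if anything falls off the work surface, if the arm or the gripper's body presses on something with over 40 N, if the wrist force passes 120 N, or if a joint passes its speed limit or range.

## Robot

A 6-joint arm with a two-finger parallel gripper is mounted at the origin on the work surface. World frame = base frame: x ahead of the robot, y to its left, z up, the work surface at z = 0. Lengths are in m, angles in rad, forces in N, time in s.
With the tool pointing down it reaches from about 0.375 to 0.9 m from the base axis. Payload 3.1 kg.
Tool frame: the origin (TCP) lies at the very end of the fingers, on their centre line; the grasp point (between the pads) lies 19 mm behind it; x points along the fingers, y is the direction in which the jaws open and shut, and the axes are right-handed (so a half turn about x gives the same grasp; the last joint's range is limited). The gripper opens to 85 mm and grips with 20 to 120 N. Pads are 22 mm wide; open, the fingers measure 114 mm over their backs; the gripper's body (76 mm by 85 mm) begins 54 mm behind the grasp point. The pads swing forward as they close: fully open they stand 13 mm farther back than shut.
Start: joints at [1.069, 0.527, 1.433, -0, 1.181, -0.178], TCP at [0.199, 0.593, 0.231] pointing down, gripper open.
Joint ranges: [-3.08, 3.08], [-0.75, 2.2], [0.22, 2.44], [-1.43, 4.57], [0, 2.65], [-2.85, 2.85]. Speed limits (rad/s): [2.79, 2.79, 3.14, 3.14, 3.14, 3.14].

## Interface

Orientations are given as a unit quaternion [x, y, z, w].
In Python, from workcell import bot gives the robot as it stands. The module is installed in compiled form; this text tells all that it offers.
- The arm moves only by the tool servo_tool, never from a script. Its argument "plan" is a list of rows, each an object of numbers: "x", "y", "z": the shift along the tool's x, y, z in cm; "ax", "ay", "az": the turn, a rotation vector about the tool's x, y, z in units of 8 degrees (1.0 is 8 degrees); "gripper": the opening, from -1 (shut) to 1 (fully open). In form: [{"x": .., "y": .., "z": .., "ax": .., "ay": .., "az": .., "gripper": ..}, ...]. A call has 1 to 10 rows; each row shifts and turns the commanded pose from where the row before left it, along the tool's axes as they then stand; what a row does not reach is not made up. A row lasts 1/10 s, in which the tool goes at most 50 mm and 8.59 degrees, less where a joint would pass 70% of its speed; a pose out of reach is approached as far as the arm can. A call with a gripper value outside its range is refused whole. The fingers move at their own pace and stop on an object; "squeeze" is the grip in N (left out, the last holds). Time passes only in rows, so rows that do not move let the fingers close. It gives the time, the measured TCP pose, the force and the opening at its end, in the units of the state.
- bot.sense(): the state, without advancing time (a new reading comes with each control period).
- bot.grab_frame(name): name is "scene" or "side" or "wrist"; returns a dict with "color" (384x512x3 uint8, blue, green, red), "intrinsics" (3x3 intrinsics, pixels), "xyz" and "rotation" of the camera in the world; the wrist camera has in their place "hand_eye" (4x4, takes a point from camera to tool coordinates, whose origin is the TCP and whose axes are the tool frame's). Camera axes: x right, y up, looking along -z (the intrinsics and any distortion apply to the point x, -y, -z); pixel columns grow to the right and rows downward; lengths in m; the calibration is good to about 2 mm. A picture is of the moment at which its call begins: read the wrist's pose just before it. There is no depth.
- bot.finish_job(): hands the job in, once; it reports no verdict.
The state is a dict: "t": time; "q": joint angles; "joint_velocities": joint speeds; "tau": joint torques, N m; "tool_pos": TCP position; "ee_rot": TCP orientation; "wrist_force": force on the tool from outside, world axes, zero at the start; "torque": the same for the moment, N m; "width": finger opening in m.
Only numpy, scipy, OpenCV 4.12 (cv2) and the standard library are available. Lean on these libraries where they do the work, as an engineer would, in place of code of your own. Each camera call takes 0.05 s, during which the arm holds its last target. There are 200 camera calls.

## Working session

There is one attempt and no reset: what is moved stays moved. The work goes in short steps, Python scripts to look and compute and a tool call to move; the robot and the scene stay as the last step left them, time stands still between calls to the robot, and variables do not carry over. Pictures are saved under pics/ and viewed, about 8 in all and at most 12, crops included, and the job is handed in when it is done.

Besides the shell and the picture viewer there is one more tool, called by a JSON object that holds its "api" and its "payload", one argument or row to a line. servo_tool: Moves the arm, as the interface text tells. Its arguments: {"type":"object","properties":{"plan":{"type":"array"},"squeeze":{"type":"number"}},"required":["plan"]}

```bash
mkdir -p pics; cat > h.py <<'E'
import numpy as np, cv2
from scipy.spatial.transform import Rotation as R
from workcell import bot
def ray(f,u,v):
    K=np.array(f["intrinsics"]); d=np.linalg.inv(K)@[u,v,1]; d=np.array([d[0],-d[1],-d[2]])
    M=np.array(f["rotation"]); 
    if M.shape!=(3,3): M=R.from_quat(M).as_matrix()
    return np.array(f["xyz"]),M@d
def onz(f,u,v,z):
    o,d=ray(f,u,v); return o+d*(z-o[2])/d[2]
def proj(f,p):
    M=np.array(f["rotation"]); 
    if M.shape!=(3,3): M=R.from_quat(M).as_matrix()
    c=M.T@(np.array(p)-f["xyz"]); q=np.array(f["intrinsics"])@[c[0],-c[1],-c[2]]; return q[:2]/q[2]
def two(f1,p1,f2,p2):
    a,d=ray(f1,*p1); b,e=ray(f2,*p2); s=np.linalg.lstsq(np.c_[d,-e],b-a,rcond=None)[0]
    P,Q=a+d*s[0],b+e*s[1]; return (P+Q)/2,np.linalg.norm(P-Q)
E
python3 - <<'E'
from h import *
import pickle
s=bot.sense(); print({k:np.round(v,3) for k,v in s.items()})
F={}
for n in("scene","side"):
    f=bot.grab_frame(n);F[n]=f;cv2.imwrite(f"pics/{n}0.png",f["color"]);print(n,{k:np.round(v,3).tolist() for k,v in f.items() if k!="color"})
pickle.dump(F,open("F0.pkl","wb"))
E
```

```text
{'t': np.float64(0.0), 'q': array([ 1.068,  0.528,  1.434,  0.   ,  1.181, -0.179]), 'joint_velocities': array([ 0.001,  0.   , -0.001, -0.   ,  0.   , -0.   ]), 'tau': array([-2.0000e-03, -4.4235e+01, -1.7802e+01, -0.0000e+00,  9.0000e-03,
        0.0000e+00]), 'tool_pos': array([0.198, 0.592, 0.23 ]), 'ee_rot': array([ 0.113,  0.698, -0.115,  0.698]), 'wrist_force': array([ 0.036, -0.264,  1.211]), 'torque': array([ 0.033, -0.013, -0.01 ]), 'width': np.float64(0.085)}
scene {'intrinsics': [[407.95, 0.0, 252.54], [0.0, 407.95, 194.922], [0.0, 0.0, 1.0]], 'xyz': [1.236, -0.518, 0.647], 'rotation': [0.432, 0.199, 0.367, 0.8]}
side {'intrinsics': [[399.098, 0.0, 262.893], [0.0, 399.098, 186.342], [0.0, 0.0, 1.0]], 'xyz': [0.481, -0.542, 0.804], 'rotation': [0.34, -0.028, -0.089, 0.936]}
```

View pics/scene0.png

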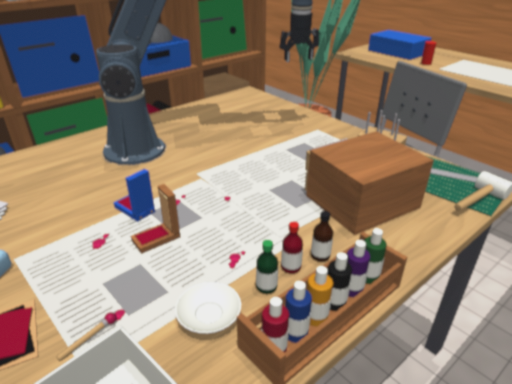

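View pics/side0.png

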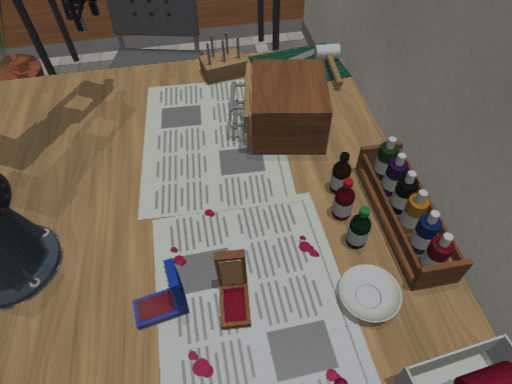

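Scene: bookend at about (157,222) with the blue look-alike at (135,195), and the chest at (368,175). Side view: bookend at (235,290), short leg toward the camera; chest at (288,108) with its handles on its left (-x) side. I'll zoom in on both for corner pixels.

```bash
python3 - <<'E'
from h import *
a=cv2.imread("pics/side0.png");b=cv2.imread("pics/scene0.png")
c=[cv2.resize(a[240:340,130:265],None,fx=4.0,fy=4.0,interpolation=cv2.INTER_CUBIC)[:, :400+140]]
A=cv2.resize(a[240:340,195:265],None,fx=6,fy=6,interpolation=3)
B=cv2.resize(b[175:275,110:190],None,fx=6,fy=6,interpolation=3)[:, :380+100]
cv2.imwrite("pics/z1.png",cv2.resize(np.hstack([A,B]),None,fx=.88,fy=.88))
C=cv2.resize(a[50:165,215:345],None,fx=5,fy=5,interpolation=3)
cv2.imwrite("pics/z2.png",C)
E
```

```text
(no output)
```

View pics/z1.png

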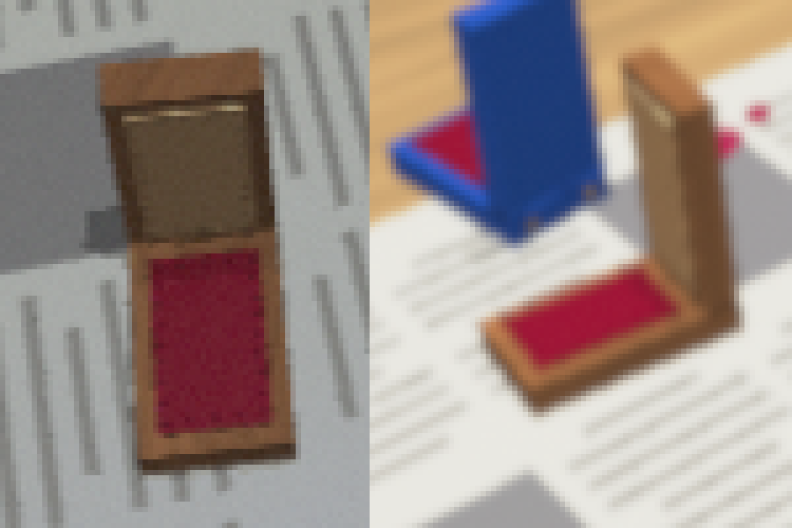

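View pics/z2.png

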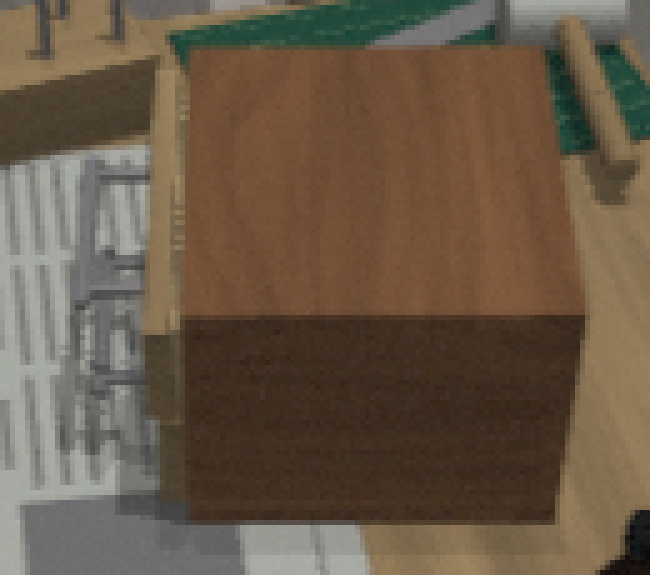

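Zoomed: long leg's top rim at crop (100,65)-(262,50), short leg's free end at (138,458)-(295,447). Chest top corners at (190,50), (545,45), (583,315), (182,316), upper handle bar from (93,160) to (80,300).

```bash
python3 - <<'E'
from h import *
import pickle
F=pickle.load(open("F0.pkl","rb"));S=F["side"];C=F["scene"]
sp=lambda x,y:(195+x/5.28-.4,240+y/5.28-.4)
cp=lambda x,y:(110+(x-369.6)/5.28-.4,175+y/5.28-.4)
hp=lambda x,y:(215+x/5-.4,50+y/5-.4)
for n,p,z in [("freeL",(138,458),.018),("freeR",(295,447),.018),("inL",(130,243),.018),("inR",(275,236),.018),("tbL",(100,65),.13),("tbR",(262,50),.13),("tfL",(103,107),.13),("tfR",(262,92),.13),("botL",(142,471),0),("botR",(296,460),0)]:
    print(n,onz(S,*sp(*p),z).round(4))
for n,p,z in [("cornR",(738,326),0),("freeRbot",(540,410),0),("freeLtop",(482,322),.018),("toptip",(700,118),.13),("tbL",(628,55),.13),("tbR",(655,48),.13)]:
    print("scene",n,onz(C,*cp(*p),z).round(4))
for n,p,z in [("c1",(190,50),.15),("c2",(545,45),.15),("c3",(583,315),.15),("c4",(182,316),.15),("h1",(93,160),.112),("h2",(80,300),.112),("l2",(63,440),.049)]:
    print(n,onz(S,*hp(*p),z).round(4))
# bottles: caps & dish rough
for n,p,z in [("dish",(369,296),.02),("green",(364,212),.125),("red",(348,183),.125),("brown",(344,157),.125)]:
    print(n,onz(S,*p,z).round(3))
# blue
for p in [(135,308),(187,314),(167,265),(178,262)]: print("blue",onz(S,*p,.0).round(3),onz(S,*p,.13).round(3))
E
```

```text
freeL [ 0.4471 -0.2357  0.018 ]
freeR [ 0.5058 -0.2427  0.018 ]
inL [ 0.4544 -0.1483  0.018 ]
inR [ 0.5122 -0.1564  0.018 ]
tbL [ 0.4556 -0.1322  0.13  ]
tbR [ 0.5149 -0.1373  0.13  ]
tfL [ 0.4547 -0.1498  0.13  ]
tfR [ 0.5121 -0.1546  0.13  ]
botL [ 0.4473 -0.234   0.    ]
botR [ 0.5059 -0.2409  0.    ]
scene cornR [ 0.5109 -0.1372  0.    ]
scene freeRbot [ 0.5038 -0.2371  0.    ]
scene freeLtop [ 0.4513 -0.2359  0.018 ]
scene toptip [ 0.5235 -0.1493  0.13  ]
scene tbL [ 0.4573 -0.1468  0.13  ]
scene tbR [ 0.46   -0.1344  0.13  ]
c1 [0.6366 0.4722 0.15  ]
c2 [0.8398 0.4364 0.15  ]
c3 [0.7906 0.1999 0.15  ]
c4 [0.5924 0.2386 0.15  ]
h1 [0.5715 0.4311 0.112 ]
h2 [0.5472 0.3077 0.112 ]
l2 [0.528  0.2685 0.049 ]
dish [ 0.757 -0.231  0.02 ]
green [ 0.776 -0.094  0.125]
red [ 0.768 -0.011  0.125]
brown [0.785 0.068 0.125]
blue [ 0.274 -0.156  0.   ] [ 0.308 -0.219  0.13 ]
blue [ 0.381 -0.19   0.   ] [ 0.397 -0.247  0.13 ]
blue [ 0.344 -0.067  0.   ] [ 0.366 -0.144  0.13 ]
blue [ 0.369 -0.064  0.   ] [ 0.387 -0.141  0.13 ]
```

```bash
cat >> h.py <<'E'
def plan(p,Rt,n=None,s=None):
    """rows (equal steps) in tool axes from measured pose to target pose p, rotation matrix Rt"""
    s=s or bot.sense(); R0=R.from_quat(s["ee_rot"]); rv=(R0.inv()*R.from_matrix(Rt)).as_rotvec(); d=np.array(p)-s["tool_pos"]
    k=n or int(max(1,np.ceil(max(np.linalg.norm(d)/.045,np.degrees(np.linalg.norm(rv))/8))))
    out=[]
    for i in range(k):
        Ri=R0*R.from_rotvec(rv*i/k); out.append(np.r_[Ri.inv().apply(d/k)*100,np.degrees(rv/k)/8])
    print("dist",d.round(4),"rot deg",np.degrees(rv).round(2),"rows",k)
    for o in out: print(dict(zip(("x","y","z","ax","ay","az"),o.round(2).tolist())))
def frame(x,y):
    x=np.array(x,float);x/=np.linalg.norm(x);y=np.array(y,float);y-=x*(x@y);y/=np.linalg.norm(y);return np.c_[x,y,np.cross(x,y)]
E
python3 - <<'E'
from h import *
s=bot.sense();M=R.from_quat(s["ee_rot"]).as_matrix();print(M.round(3))
o=np.array([-.983,.186,0])
for sg in(1,-1):
    plan([.559,.369,.19],frame([0,0,-1],sg*o))
E
```

```text
[[-0.001  0.318  0.948]
 [-0.002  0.948 -0.318]
 [-1.    -0.002 -0.   ]]
dist [ 0.3605 -0.2229 -0.0404] rot deg [-9.784e+01 -1.100e-01  6.000e-02] rows 13
{'x': 0.31, 'y': -0.74, 'z': 3.17, 'ax': -0.94, 'ay': -0.0, 'az': 0.0}
{'x': 0.31, 'y': -1.15, 'z': 3.05, 'ax': -0.94, 'ay': -0.0, 'az': 0.0}
{'x': 0.31, 'y': -1.54, 'z': 2.87, 'ax': -0.94, 'ay': -0.0, 'az': 0.0}
{'x': 0.31, 'y': -1.9, 'z': 2.65, 'ax': -0.94, 'ay': -0.0, 'az': 0.0}
{'x': 0.31, 'y': -2.24, 'z': 2.37, 'ax': -0.94, 'ay': -0.0, 'az': 0.0}
{'x': 0.31, 'y': -2.53, 'z': 2.06, 'ax': -0.94, 'ay': -0.0, 'az': 0.0}
{'x': 0.31, 'y': -2.77, 'z': 1.71, 'ax': -0.94, 'ay': -0.0, 'az': 0.0}
{'x': 0.31, 'y': -2.98, 'z': 1.33, 'ax': -0.94, 'ay': -0.0, 'az': 0.0}
{'x': 0.31, 'y': -3.12, 'z': 0.93, 'ax': -0.94, 'ay': -0.0, 'az': 0.0}
{'x': 0.31, 'y': -3.22, 'z': 0.52, 'ax': -0.94, 'ay': -0.0, 'az': 0.0}
{'x': 0.31, 'y': -3.26, 'z': 0.09, 'ax': -0.94, 'ay': -0.0, 'az': 0.0}
{'x': 0.31, 'y': -3.24, 'z': -0.34, 'ax': -0.94, 'ay': -0.0, 'az': 0.0}
{'x': 0.31, 'y': -3.17, 'z': -0.76, 'ax': -0.94, 'ay': -0.0, 'az': 0.0}
dist [ 0.3605 -0.2229 -0.0404] rot deg [8.216e+01 6.000e-02 1.100e-01] rows 11
{'x': 0.37, 'y': -0.88, 'z': 3.75, 'ax': 0.93, 'ay': 0.0, 'az': 0.0}
{'x': 0.37, 'y': -0.38, 'z': 3.83, 'ax': 0.93, 'ay': 0.0, 'az': 0.0}
{'x': 0.37, 'y': 0.12, 'z': 3.85, 'ax': 0.93, 'ay': 0.0, 'az': 0.0}
{'x': 0.37, 'y': 0.62, 'z': 3.8, 'ax': 0.93, 'ay': 0.0, 'az': 0.0}
{'x': 0.37, 'y': 1.11, 'z': 3.69, 'ax': 0.93, 'ay': 0.0, 'az': 0.0}
{'x': 0.37, 'y': 1.58, 'z': 3.52, 'ax': 0.93, 'ay': 0.0, 'az': 0.0}
{'x': 0.37, 'y': 2.02, 'z': 3.28, 'ax': 0.93, 'ay': 0.0, 'az': 0.0}
{'x': 0.37, 'y': 2.43, 'z': 2.99, 'ax': 0.93, 'ay': 0.0, 'az': 0.0}
{'x': 0.37, 'y': 2.8, 'z': 2.65, 'ax': 0.93, 'ay': 0.0, 'az': 0.0}
{'x': 0.37, 'y': 3.12, 'z': 2.26, 'ax': 0.93, 'ay': 0.0, 'az': 0.0}
{'x': 0.37, 'y': 3.39, 'z': 1.84, 'ax': 0.93, 'ay': 0.0, 'az': 0.0}
```

{"api": "servo_tool", "payload": {
  "plan": [
    {"z": 4, "y": -1, "ax": 1, "gripper": -0.25},
    {"z": 4, "ax": 1, "gripper": -0.25},
    {"z": 4, "ax": 1, "gripper": -0.25},
    {"z": 3.8, "y": 0.6, "ax": 1, "gripper": -0.25},
    {"z": 3.7, "y": 1.1, "ax": 1, "gripper": -0.25},
    {"z": 3.5, "y": 1.6, "ax": 1, "gripper": -0.25},
    {"z": 3.3, "y": 2, "ax": 1, "gripper": -0.25},
    {"z": 3, "y": 2.4, "ax": 1, "gripper": -0.25},
    {"z": 2.6, "y": 2.8, "ax": 1, "gripper": -0.25},
    {"z": 2, "y": 3, "ax": 1, "gripper": -0.25}
  ]
}}

```text
invalid input at $.plan[0]: expected keys x, y, z, ax, ay, az, gripper
```

```bash
python3 - <<'E'
from h import *
s=bot.sense();print(s["q"].round(3),s["width"])
plan([.559,.369,.19],frame([0,0,-1],[.983,-.186,0]))
f=bot.grab_frame("wrist");cv2.imwrite("pics/w1.png",f["color"])
T=np.array(f["hand_eye"]);print(T.round(3),np.array(f["intrinsics"]).round(1))
# project expected handle ends
M=R.from_quat(s["ee_rot"]).as_matrix();K=np.array(f["intrinsics"])
for p in ([.559,.369,.112],[.5688,.428,.112],[.5493,.310,.112]):
    c=np.linalg.inv(T)@np.r_[M.T@(np.array(p)-s["tool_pos"]),1]; q=K@[c[0],-c[1],-c[2]];print((q[:2]/q[2]).round(1))
E
```

```text
[ 1.069  0.528  1.434  0.     1.181 -0.178] 0.08534155642307456
dist [ 0.3605 -0.2229 -0.0404] rot deg [8.216e+01 6.000e-02 1.100e-01] rows 11
{'x': 0.37, 'y': -0.88, 'z': 3.75, 'ax': 0.93, 'ay': 0.0, 'az': 0.0}
{'x': 0.37, 'y': -0.38, 'z': 3.83, 'ax': 0.93, 'ay': 0.0, 'az': 0.0}
{'x': 0.37, 'y': 0.12, 'z': 3.85, 'ax': 0.93, 'ay': 0.0, 'az': 0.0}
{'x': 0.37, 'y': 0.62, 'z': 3.8, 'ax': 0.93, 'ay': 0.0, 'az': 0.0}
{'x': 0.37, 'y': 1.11, 'z': 3.69, 'ax': 0.93, 'ay': 0.0, 'az': 0.0}
{'x': 0.37, 'y': 1.58, 'z': 3.52, 'ax': 0.93, 'ay': 0.0, 'az': 0.0}
{'x': 0.37, 'y': 2.02, 'z': 3.28, 'ax': 0.93, 'ay': 0.0, 'az': 0.0}
{'x': 0.37, 'y': 2.43, 'z': 2.99, 'ax': 0.93, 'ay': 0.0, 'az': 0.0}
{'x': 0.37, 'y': 2.8, 'z': 2.65, 'ax': 0.93, 'ay': 0.0, 'az': 0.0}
{'x': 0.37, 'y': 3.12, 'z': 2.26, 'ax': 0.93, 'ay': 0.0, 'az': 0.0}
{'x': 0.37, 'y': 3.39, 'z': 1.84, 'ax': 0.93, 'ay': 0.0, 'az': 0.0}
[[ 0.001  0.313 -0.95  -0.142]
 [ 1.    -0.001  0.     0.001]
 [-0.001 -0.95  -0.313 -0.078]
 [ 0.     0.     0.     1.   ]] [[266.    0.  252. ]
 [  0.  266.  193.3]
 [  0.    0.    1. ]]
[187.5 448.3]
[226.4 444.4]
[149.2 452.3]
```

View pics/w1.png

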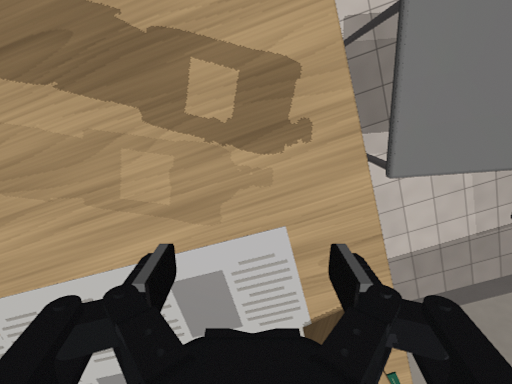

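The call needs every key. This wrist picture (number 5) only shows the table and newspaper from the start pose.

{"api": "servo_tool", "payload": {
  "plan": [
    {"x": 0, "z": 4, "y": -1, "ax": 1, "ay": 0, "az": 0, "gripper": -0.25},
    {"x": 0, "z": 4, "y": 0, "ax": 1, "ay": 0, "az": 0, "gripper": -0.25},
    {"x": 0, "z": 4, "y": 0, "ax": 1, "ay": 0, "az": 0, "gripper": -0.25},
    {"x": 0, "z": 3.8, "y": 0.6, "ax": 1, "ay": 0, "az": 0, "gripper": -0.25},
    {"x": 0, "z": 3.7, "y": 1.1, "ax": 1, "ay": 0, "az": 0, "gripper": -0.25},
    {"x": 0, "z": 3.5, "y": 1.6, "ax": 1, "ay": 0, "az": 0, "gripper": -0.25},
    {"x": 0, "z": 3.3, "y": 2, "ax": 1, "ay": 0, "az": 0, "gripper": -0.25},
    {"x": 0, "z": 3, "y": 2.4, "ax": 1, "ay": 0, "az": 0, "gripper": -0.25},
    {"x": 0, "z": 2.6, "y": 2.8, "ax": 1, "ay": 0, "az": 0, "gripper": -0.25},
    {"x": 0, "z": 2, "y": 3, "ax": 1, "ay": 0, "az": 0, "gripper": -0.25}
  ],
  "squeeze": 40
}}

```text
t: 1.15
tool_pos: [0.5229, 0.3767, 0.2309]
ee_rot: [-0.537, -0.46, 0.538, -0.46]
wrist_force: [-0.1, 0.7, -0.8]
width: 0.0322
```

```bash
cat >> h.py <<'E'
def wproj(f,s,p):
    T=np.array(f["hand_eye"]);M=R.from_quat(s["ee_rot"]).as_matrix();K=np.array(f["intrinsics"])
    c=np.linalg.inv(T)@np.r_[M.T@(np.array(p)-s["tool_pos"]),1]; q=K@[c[0],-c[1],-c[2]];return (q[:2]/q[2]).round(1)
def wonz(f,s,u,v,z):
    T=np.array(f["hand_eye"]);M=R.from_quat(s["ee_rot"]).as_matrix();d=np.linalg.inv(np.array(f["intrinsics"]))@[u,v,1]
    d=M@T[:3,:3]@[d[0],-d[1],-d[2]];o=M@T[:3,3]+s["tool_pos"];return o+d*(z-o[2])/d[2]
E
python3 - <<'E'
from h import *
s=bot.sense();print(s["q"].round(3),s["width"],s["tool_pos"])
plan([.559,.369,.20],frame([0,0,-1],[.983,-.186,0]))
f=bot.grab_frame("wrist");cv2.imwrite("pics/w2.png",f["color"])
for p in ([.559,.369,.112],[.5688,.428,.112],[.5493,.310,.112]): print(wproj(f,s,p))
E
```

```text
[ 0.451  0.555  1.381 -0.     1.207  0.607] 0.0322451194024456 [0.52288687 0.37673157 0.23093462]
dist [ 0.0361 -0.0077 -0.0309] rot deg [1.81 0.03 0.03] rows 2
{'x': 1.55, 'y': 1.84, 'z': 0.1, 'ax': 0.11, 'ay': 0.0, 'az': 0.0}
{'x': 1.55, 'y': 1.85, 'z': 0.07, 'ax': 0.11, 'ay': 0.0, 'az': 0.0}
[285.8 189.9]
[288.9 130.4]
[283.1 241.7]
```

View pics/w2.png

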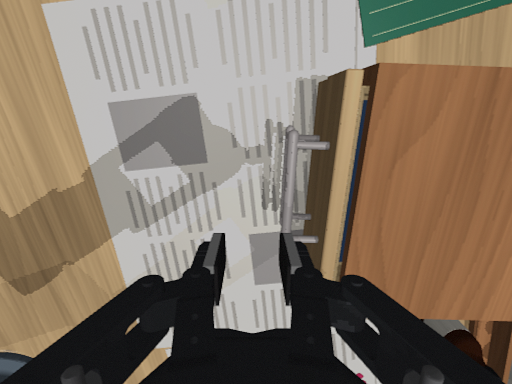

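The bar runs from (292,128) to about (287,240), 3–4 px right of my estimate, so I'm shifting about 3.5 mm more. Next: over the bar, down, and close.

{"api": "servo_tool", "payload": {
  "plan": [
    {"x": 1, "y": 2, "z": 0.1, "ax": 0.1, "ay": 0, "az": 0, "gripper": -0.25},
    {"x": 1, "y": 2, "z": 0.1, "ax": 0.1, "ay": 0, "az": 0, "gripper": -0.25},
    {"x": 3, "y": 0, "z": 0, "ax": 0, "ay": 0, "az": 0, "gripper": -0.25},
    {"x": 3, "y": 0, "z": 0, "ax": 0, "ay": 0, "az": 0, "gripper": -0.25},
    {"x": 2, "y": 0, "z": 0, "ax": 0, "ay": 0, "az": 0, "gripper": -0.25},
    {"x": 2, "y": 0, "z": 0, "ax": 0, "ay": 0, "az": 0, "gripper": -0.25},
    {"x": 1.8, "y": 0, "z": 0, "ax": 0, "ay": 0, "az": 0, "gripper": -0.25},
    {"x": 0, "y": 0, "z": 0, "ax": 0, "ay": 0, "az": 0, "gripper": -0.25},
    {"x": 0, "y": 0, "z": 0, "ax": 0, "ay": 0, "az": 0, "gripper": -0.25}
  ]
}}

```text
t: 2.1
tool_pos: [0.5645, 0.3704, 0.0956]
ee_rot: [0.544, 0.453, -0.54, 0.456]
wrist_force: [-0.2, -3.9, 11.9]
width: 0.0323
```

{"api": "servo_tool", "payload": {
  "plan": [
    {"x": 0, "y": 0, "z": 0, "ax": 0, "ay": 0, "az": 0, "gripper": -1},
    {"x": 0, "y": 0, "z": 0, "ax": 0, "ay": 0, "az": 0, "gripper": -1},
    {"x": 0, "y": 0, "z": 0, "ax": 0, "ay": 0, "az": 0, "gripper": -1},
    {"x": 0, "y": 0, "z": 0, "ax": 0, "ay": 0, "az": 0, "gripper": -1},
    {"x": 0, "y": 0, "z": 0, "ax": 0, "ay": 0, "az": 0, "gripper": -1}
  ]
}}

```text
t: 2.6
tool_pos: [0.5613, 0.3706, 0.0932]
ee_rot: [0.543, 0.454, -0.542, 0.454]
wrist_force: [1.2, 2.1, 2.5]
width: 0.0098
```

Width 10 mm matches the 11 mm bar. Now pulling.

{"api": "servo_tool", "payload": {
  "plan": [
    {"x": 0, "y": -0.7, "z": 0, "ax": 0, "ay": 0, "az": 0, "gripper": -1},
    {"x": 0, "y": -1.3, "z": 0, "ax": 0, "ay": 0, "az": 0, "gripper": -1},
    {"x": 0, "y": -1.5, "z": 0, "ax": 0, "ay": 0, "az": 0, "gripper": -1},
    {"x": 0, "y": -1.5, "z": 0, "ax": 0, "ay": 0, "az": 0, "gripper": -1},
    {"x": 0, "y": -1.5, "z": 0, "ax": 0, "ay": 0, "az": 0, "gripper": -1},
    {"x": 0, "y": -1.5, "z": 0, "ax": 0, "ay": 0, "az": 0, "gripper": -1},
    {"x": 0, "y": -1.5, "z": 0, "ax": 0, "ay": 0, "az": 0, "gripper": -1},
    {"x": 0, "y": -1.5, "z": 0, "ax": 0, "ay": 0, "az": 0, "gripper": -1},
    {"x": 0, "y": -0.8, "z": 0, "ax": 0, "ay": 0, "az": 0, "gripper": -1},
    {"x": 0, "y": 0, "z": 0, "ax": 0, "ay": 0, "az": 0, "gripper": -1}
  ]
}}

```text
t: 3.6
tool_pos: [0.4425, 0.3932, 0.0932]
ee_rot: [0.543, 0.455, -0.542, 0.453]
wrist_force: [0.3, 7.1, -1.2]
width: 0.0097
```

{"api": "servo_tool", "payload": {
  "plan": [
    {"x": 0, "y": 0, "z": 0, "ax": 0, "ay": 0, "az": 0, "gripper": -0.25},
    {"x": 0, "y": 0, "z": 0, "ax": 0, "ay": 0, "az": 0, "gripper": -0.25},
    {"x": 0, "y": 0, "z": 0, "ax": 0, "ay": 0, "az": 0, "gripper": -0.25},
    {"x": -1, "y": 0, "z": 0, "ax": 0, "ay": 0, "az": 0, "gripper": -0.25},
    {"x": -2, "y": 0, "z": 0, "ax": 0, "ay": 0, "az": 0, "gripper": -0.25},
    {"x": -3, "y": 0, "z": 0, "ax": 0, "ay": 0, "az": 0, "gripper": -0.25},
    {"x": -4, "y": 0, "z": 0, "ax": 0, "ay": 0, "az": 0, "gripper": -0.25},
    {"x": -4, "y": 0, "z": 0, "ax": 0, "ay": 0, "az": 0, "gripper": -0.25},
    {"x": -4, "y": 0, "z": 0, "ax": 0, "ay": 0, "az": 0, "gripper": -0.25},
    {"x": 0, "y": 0, "z": 0, "ax": 0, "ay": 0, "az": 0, "gripper": 1}
  ]
}}

```text
t: 4.6
tool_pos: [0.4482, 0.3921, 0.2805]
ee_rot: [0.547, 0.453, -0.538, 0.455]
wrist_force: [0.3, -0.0, 0.8]
width: 0.0454
```

```bash
python3 - <<'E'
from h import *
s=bot.sense();print(s["q"].round(3),s["width"],s["tool_pos"])
M=frame([.0615,.704,-.707],[.996,-.087,0])
plan([.477,-.213,.28],M)
f=bot.grab_frame("side");cv2.imwrite("pics/s3.png",f["color"])
E
```

```text
[ 5.320e-01  4.300e-01  1.461e+00 -1.000e-03  1.237e+00  7.090e-01] 0.04539371669283666 [0.44817963 0.39210054 0.28050342]
dist [ 2.880e-02 -6.051e-01 -5.000e-04] rot deg [-4.66 44.49 -2.64] rows 14
{'x': -0.02, 'y': 0.97, 'z': 4.22, 'ax': -0.04, 'ay': 0.4, 'az': -0.02}
{'x': -0.26, 'y': 0.94, 'z': 4.22, 'ax': -0.04, 'ay': 0.4, 'az': -0.02}
{'x': -0.5, 'y': 0.92, 'z': 4.2, 'ax': -0.04, 'ay': 0.4, 'az': -0.02}
{'x': -0.73, 'y': 0.89, 'z': 4.17, 'ax': -0.04, 'ay': 0.4, 'az': -0.02}
{'x': -0.96, 'y': 0.86, 'z': 4.13, 'ax': -0.04, 'ay': 0.4, 'az': -0.02}
{'x': -1.19, 'y': 0.84, 'z': 4.07, 'ax': -0.04, 'ay': 0.4, 'az': -0.02}
{'x': -1.42, 'y': 0.81, 'z': 4.01, 'ax': -0.04, 'ay': 0.4, 'az': -0.02}
{'x': -1.64, 'y': 0.78, 'z': 3.93, 'ax': -0.04, 'ay': 0.4, 'az': -0.02}
{'x': -1.86, 'y': 0.75, 'z': 3.83, 'ax': -0.04, 'ay': 0.4, 'az': -0.02}
{'x': -2.07, 'y': 0.72, 'z': 3.73, 'ax': -0.04, 'ay': 0.4, 'az': -0.02}
{'x': -2.28, 'y': 0.69, 'z': 3.61, 'ax': -0.04, 'ay': 0.4, 'az': -0.02}
{'x': -2.48, 'y': 0.67, 'z': 3.48, 'ax': -0.04, 'ay': 0.4, 'az': -0.02}
{'x': -2.67, 'y': 0.64, 'z': 3.34, 'ax': -0.04, 'ay': 0.4, 'az': -0.02}
{'x': -2.85, 'y': 0.61, 'z': 3.19, 'ax': -0.04, 'ay': 0.4, 'az': -0.02}
```

{"api": "servo_tool", "payload": {
  "plan": [
    {"x": 0, "y": 0.95, "z": 4, "ax": 0, "ay": 0, "az": 0, "gripper": 1},
    {"x": 0, "y": 0.95, "z": 4, "ax": 0, "ay": 0, "az": 0, "gripper": 1},
    {"x": 0, "y": 0.95, "z": 4, "ax": -0.1, "ay": 0, "az": 0, "gripper": 1},
    {"x": 0, "y": 0.95, "z": 4, "ax": -0.1, "ay": 0, "az": 0, "gripper": 1},
    {"x": 0, "y": 0.95, "z": 4, "ax": -0.1, "ay": -1, "az": 0, "gripper": 1},
    {"x": 1, "y": 0.95, "z": 4, "ax": -0.1, "ay": -1, "az": 0, "gripper": 1},
    {"x": 2, "y": 0.95, "z": 4, "ax": -0.1, "ay": -1, "az": 0, "gripper": 1},
    {"x": 3, "y": 0.9, "z": 3, "ax": -0.1, "ay": -1, "az": 0, "gripper": 1},
    {"x": 4, "y": 0.9, "z": 2, "ax": 0, "ay": -1, "az": 0, "gripper": 1},
    {"x": 4, "y": 0.9, "z": 0, "ax": 0, "ay": -0.6, "az": 0, "gripper": 1}
  ]
}}

```text
t: 5.65
tool_pos: [0.4812, -0.0082, 0.1902]
ee_rot: [-0.278, -0.263, 0.686, -0.619]
wrist_force: [0.7, -0.4, -0.6]
width: 0.0854
```

```bash
python3 - <<'E'
from h import *
s=bot.sense();print(s["q"].round(3),s["width"],s["tool_pos"]);print(R.from_quat(s["ee_rot"]).as_matrix().round(3))
M=frame([.0615,.704,-.707],[.996,-.087,0])
Me=frame([-.0615,-.704,-.707],[.996,-.087,0])
plan(s["tool_pos"],Me)
E
```

```text
[ 0.172  0.606  1.75  -0.816  1.203  0.734] 0.08538206715217979 [ 0.48117312 -0.0082115   0.19017902]
[[-0.079  0.995 -0.056]
 [-0.703 -0.095 -0.704]
 [-0.707 -0.016  0.708]]
dist [0. 0. 0.] rot deg [0.3  0.05 0.98] rows 1
{'x': 0.0, 'y': 0.0, 'z': 0.0, 'ax': 0.04, 'ay': 0.01, 'az': 0.12}
```

```bash
python3 - <<'E'
from h import *
M=frame([.0615,.704,-.707],[.996,-.087,0])
plan([.477,-.22,.25],M,12)
E
```

```text
dist [-0.0042 -0.2118  0.0598] rot deg [-0.53 90.02  1.  ] rows 12
{'x': 0.89, 'y': 0.13, 'z': 1.6, 'ax': -0.01, 'ay': 0.94, 'az': 0.01}
{'x': 0.68, 'y': 0.12, 'z': 1.7, 'ax': -0.01, 'ay': 0.94, 'az': 0.01}
{'x': 0.45, 'y': 0.12, 'z': 1.77, 'ax': -0.01, 'ay': 0.94, 'az': 0.01}
{'x': 0.21, 'y': 0.12, 'z': 1.82, 'ax': -0.01, 'ay': 0.94, 'az': 0.01}
{'x': -0.03, 'y': 0.12, 'z': 1.83, 'ax': -0.01, 'ay': 0.94, 'az': 0.01}
{'x': -0.26, 'y': 0.12, 'z': 1.81, 'ax': -0.01, 'ay': 0.94, 'az': 0.01}
{'x': -0.5, 'y': 0.12, 'z': 1.76, 'ax': -0.01, 'ay': 0.94, 'az': 0.01}
{'x': -0.72, 'y': 0.12, 'z': 1.68, 'ax': -0.01, 'ay': 0.94, 'az': 0.01}
{'x': -0.94, 'y': 0.12, 'z': 1.57, 'ax': -0.01, 'ay': 0.94, 'az': 0.01}
{'x': -1.13, 'y': 0.12, 'z': 1.44, 'ax': -0.01, 'ay': 0.94, 'az': 0.01}
{'x': -1.31, 'y': 0.12, 'z': 1.28, 'ax': -0.01, 'ay': 0.94, 'az': 0.01}
{'x': -1.47, 'y': 0.12, 'z': 1.09, 'ax': -0.01, 'ay': 0.94, 'az': 0.01}
```

{"api": "servo_tool", "payload": {
  "plan": [
    {"x": 0.5, "y": 0.1, "z": 2.0, "ax": 0, "ay": 0.94, "az": 0, "gripper": 1},
    {"x": 0.3, "y": 0.1, "z": 2.0, "ax": 0, "ay": 0.94, "az": 0, "gripper": 1},
    {"x": 0.2, "y": 0.1, "z": 2.0, "ax": 0, "ay": 0.94, "az": 0, "gripper": 1},
    {"x": 0, "y": 0.1, "z": 1.8, "ax": 0, "ay": 0.94, "az": 0, "gripper": 1},
    {"x": 0, "y": 0.1, "z": 1.8, "ax": 0, "ay": 0.94, "az": 0, "gripper": 1},
    {"x": -0.2, "y": 0.1, "z": 1.8, "ax": 0, "ay": 0.94, "az": 0, "gripper": 1},
    {"x": -0.5, "y": 0.1, "z": 1.8, "ax": 0, "ay": 0.94, "az": 0, "gripper": 1},
    {"x": -0.7, "y": 0.1, "z": 1.7, "ax": 0, "ay": 0.94, "az": 0, "gripper": 1},
    {"x": -0.9, "y": 0.1, "z": 1.6, "ax": 0, "ay": 0.94, "az": 0, "gripper": 1},
    {"x": -1.1, "y": 0.1, "z": 1.4, "ax": 0, "ay": 0.94, "az": 0, "gripper": 1}
  ]
}}

```text
t: 6.65
tool_pos: [0.4745, -0.1842, 0.2537]
ee_rot: [0.641, 0.587, -0.371, 0.327]
wrist_force: [0.3, -0.9, -1.5]
width: 0.0858
```

{"api": "servo_tool", "payload": {
  "plan": [
    {"x": -1.3, "y": 0.1, "z": 1.3, "ax": 0, "ay": 0.94, "az": 0, "gripper": 1},
    {"x": -1.5, "y": 0.1, "z": 1.1, "ax": 0, "ay": 0.94, "az": 0.1, "gripper": 1},
    {"x": 0, "y": 0, "z": 0, "ax": 0, "ay": 0, "az": 0, "gripper": 1},
    {"x": 0, "y": 0, "z": 0, "ax": 0, "ay": 0, "az": 0, "gripper": 1}
  ]
}}

```text
t: 7.05
tool_pos: [0.4731, -0.2193, 0.2618]
ee_rot: [0.688, 0.62, -0.284, 0.25]
wrist_force: [0.1, 0.4, 0.4]
width: 0.0853
```

```bash
python3 - <<'E'
from h import *
s=bot.sense();print(s["q"].round(3),s["tool_pos"])
M=frame([.0615,.704,-.707],[.996,-.087,0])
plan([.477,-.213,.171],M,1)
f=bot.grab_frame("wrist");cv2.imwrite("pics/w3.png",f["color"])
c=np.array([.484,-.1345,0]);B=np.array([[-.087,.996,0],[-.996,-.087,0],[0,0,1]])
for n,p in [("tfL",(.018,-.03,.13)),("tfR",(.018,.03,.13)),("tbL",(0,-.03,.13)),("tbR",(0,.03,.13)),("inL",(.018,-.03,.018)),("inR",(.018,.03,.018)),("freeL",(.105,-.03,.018)),("freeR",(.105,.03,.018))]: print(n,wproj(f,s,c+B@np.array(p)))
E
```

```text
[-0.94   0.594  1.491  0.501  1.69  -0.934] [ 0.47312148 -0.21934383  0.26176609]
dist [ 0.0039  0.0063 -0.0908] rot deg [-1.16 -0.61 -0.51] rows 1
{'x': 6.83, 'y': 0.39, 'z': 6.01, 'ax': -0.15, 'ay': -0.08, 'az': -0.06}
tfL [227.1 221.4]
tfR [278.8 220.3]
tbL [227.4 207.2]
tbR [277.8 206.2]
inL [233.6 248.2]
inR [272.8 247.3]
freeL [232.9 310. ]
freeR [276.3 309.1]
```

View pics/w3.png

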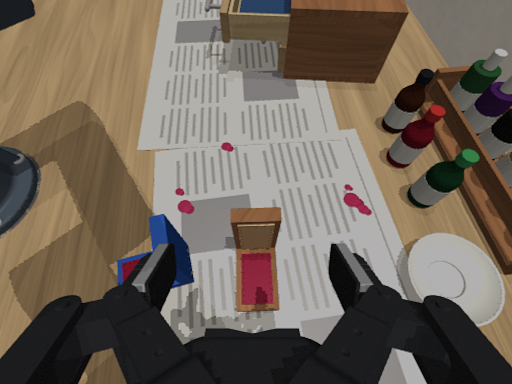

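The bookend's top shows at (232,208)–(281,221) and the free end at (236,310)–(278,309), about 3 px right of the estimate, so its corner is near x = 0.4875. The drawer is clearly open. Moving to the pre-grasp.

{"api": "servo_tool", "payload": {
  "plan": [
    {"x": 2.3, "y": 0.25, "z": 2, "ax": -0.15, "ay": -0.08, "az": -0.06, "gripper": 1},
    {"x": 2.3, "y": 0.25, "z": 2, "ax": 0, "ay": 0, "az": 0, "gripper": 1},
    {"x": 2.2, "y": 0.2, "z": 2, "ax": 0, "ay": 0, "az": 0, "gripper": 1},
    {"x": 2, "y": 0, "z": 0, "ax": 0, "ay": 0, "az": 0, "gripper": 1},
    {"x": 2, "y": 0, "z": 0, "ax": 0, "ay": 0, "az": 0, "gripper": 1},
    {"x": 0, "y": 0, "z": 0, "ax": 0, "ay": 0, "az": 0, "gripper": 1},
    {"x": 0, "y": 0, "z": 0, "ax": 0, "ay": 0, "az": 0, "gripper": 1}
  ]
}}

```text
t: 7.8
tool_pos: [0.4844, -0.1847, 0.1453]
ee_rot: [0.68, 0.625, -0.281, 0.262]
wrist_force: [-0.4, -0.1, 1.0]
width: 0.0855
```

```bash
python3 - <<'E'
from h import *
s=bot.sense();print(s["q"].round(3),s["tool_pos"])
M=frame([.0615,.704,-.707],[.996,-.087,0])
plan([.4868,-.1425,.10],M,1)
f=bot.grab_frame("wrist");g=bot.grab_frame("side")
c=np.array([.4875,-.1345,0]);B=np.array([[-.087,.996,0],[-.996,-.087,0],[0,0,1]])
for n,p in [("tfL",(.018,-.03,.13)),("tfR",(.018,.03,.13)),("tbL",(0,-.03,.13)),("tbR",(0,.03,.13)),("inL",(.018,-.03,.018)),("inR",(.018,.03,.018)),("freeL",(.105,-.03,.018)),("freeR",(.105,.03,.018))]: print(n,wproj(f,s,c+B@np.array(p)))
cv2.imwrite("pics/w4.png",np.hstack([cv2.resize(f["color"][150:350,110:400],None,fx=1.7,fy=1.7),cv2.resize(g["color"][170:340,150:300],(300,340))]))
E
```

```text
[-0.883  0.738  1.597  0.52   1.443 -1.043] [ 0.48441954 -0.18467426  0.1452997 ]
dist [ 0.0024  0.0422 -0.0453] rot deg [0.36 0.21 0.01] rows 1
{'x': 6.19, 'y': -0.13, 'z': 0.19, 'ax': 0.05, 'ay': 0.03, 'az': 0.0}
tfL [205.2 206. ]
tfR [290.  206.7]
tbL [207.3 183.7]
tbR [288.6 184.3]
inL [220.9 247.8]
inR [276.2 248.2]
freeL [215.5 339.3]
freeR [279.5 339.7]
```

View pics/w4.png

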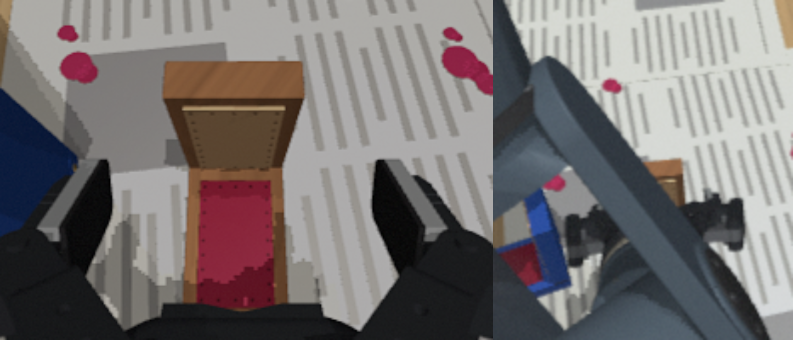

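The top rim lies within 2 px of the prediction. Approaching, then closing.

{"api": "servo_tool", "payload": {
  "plan": [
    {"x": 1.5, "y": -0.1, "z": 0.1, "ax": 0, "ay": 0, "az": 0, "gripper": 1},
    {"x": 1.5, "y": 0, "z": 0.1, "ax": 0, "ay": 0, "az": 0, "gripper": 1},
    {"x": 1.5, "y": 0, "z": 0, "ax": 0, "ay": 0, "az": 0, "gripper": 1},
    {"x": 1.0, "y": 0, "z": 0, "ax": 0, "ay": 0, "az": 0, "gripper": 1},
    {"x": 0.7, "y": 0, "z": 0, "ax": 0, "ay": 0, "az": 0, "gripper": 1},
    {"x": 0, "y": 0, "z": 0, "ax": 0, "ay": 0, "az": 0, "gripper": 1},
    {"x": 0, "y": 0, "z": 0, "ax": 0, "ay": 0, "az": 0, "gripper": 1}
  ]
}}

```text
t: 8.6
tool_pos: [0.4874, -0.1442, 0.0994]
ee_rot: [0.68, 0.624, -0.282, 0.262]
wrist_force: [-0.1, -0.0, -0.1]
width: 0.0853
```

{"api": "servo_tool", "payload": {
  "plan": [
    {"x": 0, "y": 0, "z": 0, "ax": 0, "ay": 0, "az": 0, "gripper": 0.5},
    {"x": 0, "y": 0, "z": 0, "ax": 0, "ay": 0, "az": 0, "gripper": 0.4},
    {"x": 0, "y": 0, "z": 0, "ax": 0, "ay": 0, "az": 0, "gripper": 0.35},
    {"x": 0, "y": 0, "z": 0, "ax": 0, "ay": 0, "az": 0, "gripper": 0.3},
    {"x": 0, "y": 0, "z": 0, "ax": 0, "ay": 0, "az": 0, "gripper": 0.2},
    {"x": 0, "y": 0, "z": 0, "ax": 0, "ay": 0, "az": 0, "gripper": 0.1},
    {"x": 0, "y": 0, "z": 0, "ax": 0, "ay": 0, "az": 0, "gripper": 0.1}
  ],
  "squeeze": 40
}}

```text
t: 9.3
tool_pos: [0.487, -0.1437, 0.0997]
ee_rot: [0.681, 0.624, -0.281, 0.261]
wrist_force: [-1.3, -1.7, 5.2]
width: 0.0595
```

```bash
python3 - <<'E'
from h import *
s=bot.sense();print(s["q"].round(3),s["tool_pos"],s["width"],s["wrist_force"])
f=bot.grab_frame("wrist")
c=np.array([.4875,-.1345,0]);B=np.array([[-.087,.996,0],[-.996,-.087,0],[0,0,1]])
for n,p in [("tfL",(.018,-.03,.13)),("tfR",(.018,.03,.13)),("tbL",(0,-.03,.13)),("tbR",(0,.03,.13))]: print(n,wproj(f,s,c+B@np.array(p)))
print("TCP in own",B.T@(s["tool_pos"]-c), B.T@R.from_quat(s["ee_rot"]).as_matrix())
cv2.imwrite("pics/w5.png",cv2.resize(f["color"][130:350,130:380],None,fx=2.4,fy=2.4))
E
```

```text
[-0.835  0.793  1.672  0.565  1.315 -1.082] [ 0.48703158 -0.14365061  0.09971689] 0.05953360910225381 [-1.2696836  -1.69613811  5.22283817]
tfL [185.8 245.7]
tfR [309.6 246.3]
tbL [189.8 211.4]
tbR [306.3 212. ]
TCP in own [0.00915476 0.00032955 0.09971689] [[-0.7051037  -0.00237867  0.70880753]
 [ 0.00150341  0.99977958  0.00485069]
 [-0.70895706  0.00448773 -0.70523737]]
```

View pics/w5.png

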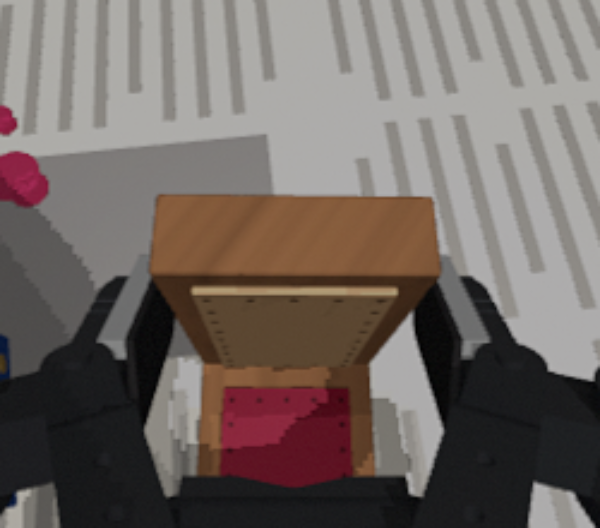

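Gripped on the wood at a width of 59.5 mm, with the panels clear of the pads. For tipping about the corner edge, each row turns 4.5° with x 0.525 and z -0.585 cm, after a 2 mm unload.

{"api": "servo_tool", "payload": {
  "plan": [
    {"x": -0.15, "y": 0, "z": -0.15, "ax": 0, "ay": 0, "az": 0, "gripper": 0.1},
    {"x": 0.26, "y": 0, "z": -0.29, "ax": 0, "ay": -0.28, "az": 0, "gripper": 0.1},
    {"x": 0.525, "y": 0, "z": -0.585, "ax": 0, "ay": -0.5625, "az": 0, "gripper": 0.1},
    {"x": 0.525, "y": 0, "z": -0.585, "ax": 0, "ay": -0.5625, "az": 0, "gripper": 0.1},
    {"x": 0.525, "y": 0, "z": -0.585, "ax": 0, "ay": -0.5625, "az": 0, "gripper": 0.1},
    {"x": 0.525, "y": 0, "z": -0.585, "ax": 0, "ay": -0.5625, "az": 0, "gripper": 0.1},
    {"x": 0.26, "y": 0, "z": -0.29, "ax": 0, "ay": -0.28, "az": 0, "gripper": 0.1},
    {"x": 0, "y": 0, "z": 0, "ax": 0, "ay": 0, "az": 0, "gripper": 0.1}
  ],
  "squeeze": 60
}}

```text
t: 10.15
tool_pos: [0.4898, -0.103, 0.0971]
ee_rot: [0.612, 0.562, -0.408, 0.378]
wrist_force: [-0.7, 0.3, -0.4]
width: 0.0578
```

```bash
cat > st.py <<'E'
from h import *
s=bot.sense();c=np.array([.4875,-.1345,0])
Mg=np.array([[-.7051,-.0024,.7088],[.0015,.9998,.0049],[-.709,.0045,-.7052]]);rg=np.array([.00915,.0003,.0997])
M=R.from_quat(s["ee_rot"]).as_matrix();B=M@Mg.T  # bookend axes if rigid
print("q",s["q"].round(3),"tcp",s["tool_pos"].round(4),"F",s["wrist_force"].round(1),"w",round(float(s["width"]),4))
print("own x tilt from vertical deg",np.degrees(np.arccos(B[2,0])).round(1),"own y",B[:,1].round(3),"corner",(s["tool_pos"]-B@rg).round(4))
E
python3 - <<'E'
from st import *
f=bot.grab_frame("wrist");g=bot.grab_frame("scene")
cv2.imwrite("pics/w6.png",np.hstack([cv2.resize(f["color"][130:350,130:380],(400,352)),cv2.resize(g["color"][150:280,80:228],(400,352))]))
E
```

```text
q [-0.635  0.64   1.808  0.413  0.945 -0.84 ] tcp [ 0.4898 -0.103   0.0971] F [-0.7  0.3 -0.4] w 0.0578
own x tilt from vertical deg 67.5 own y [ 0.996 -0.086  0.   ] corner [ 0.487  -0.1326  0.0015]
```

View pics/w6.png

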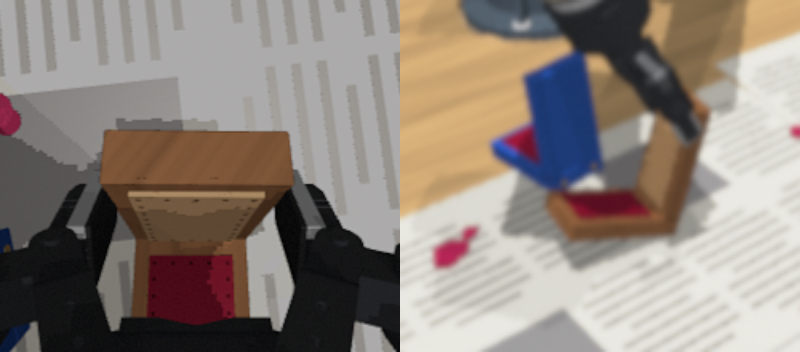

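The bookend moves rigidly with the grip (same pixels in the wrist view) and the corner stays at the table. Continuing.

{"api": "servo_tool", "payload": {
  "plan": [
    {"x": 0.26, "y": 0, "z": -0.29, "ax": 0, "ay": -0.28, "az": 0, "gripper": 0.1},
    {"x": 0.525, "y": 0, "z": -0.585, "ax": 0, "ay": -0.5625, "az": 0, "gripper": 0.1},
    {"x": 0.525, "y": 0, "z": -0.585, "ax": 0, "ay": -0.5625, "az": 0, "gripper": 0.1},
    {"x": 0.525, "y": 0, "z": -0.585, "ax": 0, "ay": -0.5625, "az": 0, "gripper": 0.1},
    {"x": 0.525, "y": 0, "z": -0.585, "ax": 0, "ay": -0.5625, "az": 0, "gripper": 0.1},
    {"x": 0.525, "y": 0, "z": -0.585, "ax": 0, "ay": -0.5625, "az": 0, "gripper": 0.1},
    {"x": 0.525, "y": 0, "z": -0.585, "ax": 0, "ay": -0.5625, "az": 0, "gripper": 0.1},
    {"x": 0.525, "y": 0, "z": -0.585, "ax": 0, "ay": -0.5625, "az": 0, "gripper": 0.1},
    {"x": 0.525, "y": 0, "z": -0.585, "ax": 0, "ay": -0.5625, "az": 0, "gripper": 0.1},
    {"x": 0.26, "y": 0, "z": -0.29, "ax": 0, "ay": -0.28, "az": 0, "gripper": 0.1}
  ]
}}

```text
t: 11.25
tool_pos: [0.4958, -0.0502, 0.0538]
ee_rot: [-0.433, -0.395, 0.596, -0.549]
wrist_force: [0.3, 0.8, -0.1]
width: 0.058
```

```bash
python3 st.py
```

```text
q [-0.138  0.693  1.876 -0.561  0.628  0.415] tcp [ 0.4958 -0.0502  0.0538] F [ 0.3  0.8 -0.1] w 0.058
own x tilt from vertical deg 26.9 own y [ 0.996 -0.089  0.004] corner [ 0.4881 -0.1346  0.0005]
```

{"api": "servo_tool", "payload": {
  "plan": [
    {"x": 0.35, "y": 0, "z": -0.39, "ax": 0, "ay": -0.375, "az": 0, "gripper": 0.1},
    {"x": 0.35, "y": 0, "z": -0.39, "ax": 0, "ay": -0.375, "az": 0, "gripper": 0.1},
    {"x": 0.35, "y": 0, "z": -0.39, "ax": 0, "ay": -0.375, "az": 0, "gripper": 0.1},
    {"x": 0.35, "y": 0, "z": -0.39, "ax": 0, "ay": -0.375, "az": 0, "gripper": 0.1},
    {"x": 0.35, "y": 0, "z": -0.39, "ax": 0, "ay": -0.375, "az": 0, "gripper": 0.1},
    {"x": 0.35, "y": 0, "z": -0.39, "ax": 0, "ay": -0.375, "az": 0, "gripper": 0.1},
    {"x": 0.35, "y": 0, "z": -0.39, "ax": 0, "ay": -0.375, "az": 0, "gripper": 0.1},
    {"x": 0.26, "y": 0, "z": -0.29, "ax": 0, "ay": -0.28, "az": 0, "gripper": 0.1},
    {"x": 0, "y": 0, "z": 0, "ax": 0, "ay": 0, "az": 0, "gripper": 0.1},
    {"x": 0, "y": 0, "z": 0, "ax": 0, "ay": 0, "az": 0, "gripper": 0.1}
  ]
}}

```text
t: 12.25
tool_pos: [0.4969, -0.0372, 0.0162]
ee_rot: [-0.305, -0.277, 0.671, -0.617]
wrist_force: [-0.7, 1.1, -0.6]
width: 0.0578
```

```bash
python3 st.py
```

```text
q [ 0.091  0.896  1.8   -0.992  0.891  0.999] tcp [ 0.4969 -0.0372  0.0162] F [-0.7  1.1 -0.6] w 0.0578
own x tilt from vertical deg 4.0 own y [ 0.996 -0.09   0.006] corner [ 4.878e-01 -1.356e-01  4.000e-04]
```

{"api": "servo_tool", "payload": {
  "plan": [
    {"x": 0.17, "y": 0, "z": -0.2, "ax": 0, "ay": -0.19, "az": 0, "gripper": 0.1},
    {"x": 0.17, "y": 0, "z": -0.2, "ax": 0, "ay": -0.19, "az": 0, "gripper": 0.1},
    {"x": 0.09, "y": 0, "z": -0.1, "ax": 0, "ay": -0.1, "az": 0, "gripper": 0.1},
    {"x": 0, "y": 0, "z": 0, "ax": 0, "ay": 0, "az": 0, "gripper": 0.1},
    {"x": 0, "y": 0, "z": 0, "ax": 0, "ay": 0, "az": 0, "gripper": 0.1}
  ]
}}

```text
t: 12.75
tool_pos: [0.4965, -0.0362, 0.0102]
ee_rot: [-0.281, -0.256, 0.68, -0.626]
wrist_force: [0.4, -1.7, 0.2]
width: 0.0584
```

```bash
python3 st.py; python3 - <<'E'
from h import *
f=bot.grab_frame("wrist");g=bot.grab_frame("scene")
cv2.imwrite("pics/w7.png",np.hstack([cv2.resize(f["color"][130:350,130:380],(400,352)),cv2.resize(g["color"][150:280,100:248],(400,352),interpolation=3)]))
E
```

```text
q [ 0.12   0.936  1.782 -1.029  0.948  1.056] tcp [ 0.4965 -0.0362  0.0102] F [ 0.4 -1.7  0.2] w 0.0584
own x tilt from vertical deg 1.2 own y [ 0.996 -0.089  0.006] corner [ 0.4874 -0.1355  0.0012]
```

View pics/w7.png

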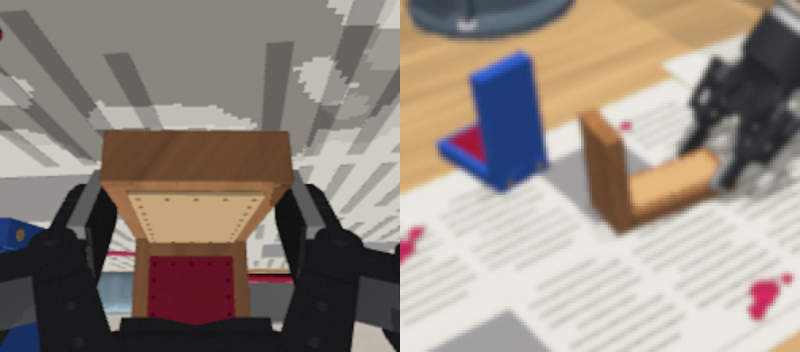

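It lies on its long leg with the tan panel up, about 1° from level. Settling it, then releasing and backing out along the tool axis.

{"api": "servo_tool", "payload": {
  "plan": [
    {"x": 0.1, "y": 0, "z": -0.11, "ax": 0, "ay": -0.1, "az": 0, "gripper": 0.1},
    {"x": 0, "y": 0, "z": 0, "ax": 0, "ay": 0, "az": 0, "gripper": 0.1},
    {"x": 0, "y": 0, "z": 0, "ax": 0, "ay": 0, "az": 0, "gripper": 0.45},
    {"x": 0, "y": 0, "z": 0, "ax": 0, "ay": 0, "az": 0, "gripper": 0.6},
    {"x": 0, "y": 0, "z": 0, "ax": 0, "ay": 0, "az": 0, "gripper": 0.8},
    {"x": 0, "y": 0, "z": 0, "ax": 0, "ay": 0, "az": 0, "gripper": 1},
    {"x": 0, "y": 0, "z": 0, "ax": 0, "ay": 0, "az": 0, "gripper": 1},
    {"x": 0, "y": 0, "z": 0, "ax": 0, "ay": 0, "az": 0, "gripper": 1}
  ]
}}

```text
t: 13.65
tool_pos: [0.4965, -0.0361, 0.0086]
ee_rot: [-0.277, -0.252, 0.682, -0.628]
wrist_force: [-0.2, -0.1, -0.1]
width: 0.0855
```

{"api": "servo_tool", "payload": {
  "plan": [
    {"x": -0.5, "y": 0, "z": 0, "ax": 0, "ay": 0, "az": 0, "gripper": 1},
    {"x": -1, "y": 0, "z": 0, "ax": 0, "ay": 0, "az": 0, "gripper": 1},
    {"x": -2, "y": 0, "z": 0, "ax": 0, "ay": 0, "az": 0, "gripper": 1},
    {"x": -3, "y": 0, "z": 0, "ax": 0, "ay": 0, "az": 0, "gripper": 1},
    {"x": -3, "y": 0, "z": 0, "ax": 0, "ay": 0, "az": 0, "gripper": 1},
    {"x": -3, "y": 0, "z": 0, "ax": 0, "ay": 0, "az": 0, "gripper": 1},
    {"x": -3, "y": 0, "z": 0, "ax": 0, "ay": 0, "az": 0, "gripper": 1},
    {"x": 0, "y": 0, "z": 0, "ax": 0, "ay": 0, "az": 0, "gripper": 1},
    {"x": 0, "y": 0, "z": 0, "ax": 0, "ay": 0, "az": 0, "gripper": 1}
  ]
}}

```text
t: 14.55
tool_pos: [0.5056, 0.0759, 0.1169]
ee_rot: [-0.277, -0.252, 0.682, -0.628]
wrist_force: [-0.2, 0.3, 0.4]
width: 0.0854
```

```bash
python3 - <<'E'
from h import *
s=bot.sense();print(s["tool_pos"],s["wrist_force"],s["t"])
f=bot.grab_frame("side");g=bot.grab_frame("scene")
A=cv2.resize(f["color"][40:330,120:400],(400,414),interpolation=3)
B=cv2.resize(g["color"][150:290,100:235],(400,414),interpolation=3)
cv2.imwrite("pics/fin.png",np.hstack([A,B]))
E
```

```text
[0.50556108 0.07590965 0.11688068] [-0.22559618  0.26484288  0.42986477] 14.55
```

View pics/fin.png

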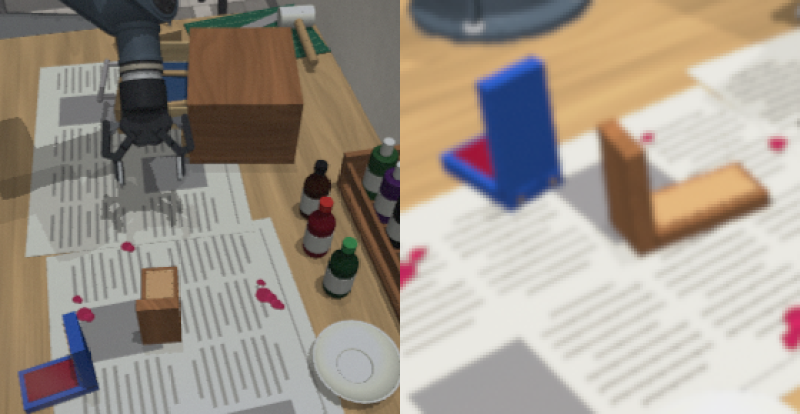

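The final view shows the bookend on its long leg with the tan panel up. The drawer handle is at crop (105,90), well left of the chest; bottles and dish are in place. One numeric check of the drawer, then hand in.

```bash
python3 - <<'E'
from h import *
f=bot.grab_frame("side")
k=.7
p=onz(f,120+105*k,40+90*k,.112);print("handle",p.round(3),"pulled",((p-[.5625,.370,.112])@[-.983,.186,0]).round(3))
for n,(u,v) in dict(tipL=(139,314),tipR=(180,314)).items(): print(n,onz(f,120+u*k,40+v*k,.105).round(3))
s=bot.sense();print(s["wrist_force"].round(2),abs(s["joint_velocities"]).max().round(4),s["t"])
print(bot.finish_job())
E
```

```text
handle [0.451 0.355 0.112] pulled 0.107
tipL [ 0.46  -0.136  0.105]
tipR [ 0.516 -0.147  0.105]
[-0.06 -0.11 -0.54] 0.0067 14.7
the job is handed in; nothing more can be done
None
```

I tipped the bookend over its outer corner and laid it on its long leg with the bare tan leather face up, and pulled the top drawer open. I handed the job in at 14.7 s; it reported no verdict.

- **Bookend:** I held it only by the bare wood sides and turned it where it stood. The last tracked tilt was about 1°, taken just before a final small settling turn and the release. The corner ended within about 5 mm of where it started. The last picture shows it flat with the dyed leg upright; I did not measure the angle again after letting go.
- **Drawer:** While I held the handle it moved about 12 cm. A rough reading from a single pixel in the last picture gave 10.7 cm. The two disagree by about 1.3 cm, but both are above 10 cm.
- **Rest of the scene:** The bottles, dish and blue look-alike look unmoved in the last picture. The lower drawer was never touched, though the arm hid it in that view. The arm was clear of everything, with the wrist force below 0.6 N.

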